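# Clamp the rinsed lens tweezer in its drying clamp

## Task

Put the rinsed steel tweezer into the small drying clamp so that its tips dry in free air: slide its blunt end gently along the bed, fully home against the stop in the jaw. Then turn the ratchet thimble on top clockwise until you feel it slip on the tightened jaw, stop within an eighth of a turn of slipping, and let go, leaving the other things on the ledge where they are.

Things in the scene. Friction and masses are not known exactly. Their poses are not given: they have to be found in the camera images.
- tweezer: Rigid steel lens tweezer, 140 mm long, 10 mm high, 30-52 g, lying on its blade edges. Origin: underside, midway between the flat parallel finger plates (x = -17 to +29 mm, 16 mm over their outsides), the place to grip, fingers closing along its y. Own x points to the blunt end, a block 30 mm long, 12 mm wide, ending at x = +75 mm; tips at x = -65 mm. Balance point near x = +15 mm.
- blunt_end (a point): Point on the tweezer: the middle of the lower edge of its blunt end face, 75 mm along own x from the tweezer's origin.
- clamp: Drying clamp, fixed to the ledge, 109 mm high. Origin: at ledge height under the vertical screw axis. Own x points into the jaw; the mouth faces -x. White foot plate: x = -105 to +25 mm, y = +-28 mm, 8 mm high. A bridge (x = -12 to +20 mm, y = +-13.5 mm, 61 to 71 mm above the ledge) roofs the jaw and carries the screw; on it sit the collar and the thimble.
- mouth (a point): Middle of the jaw's mouth on the bed's top, 12 mm before the screw axis; axes as the clamp. From here the passage between two cheeks is 15 mm wide and 26 mm high; two 12 mm high flared plates before it widen the way in to about 29 mm at 28 mm before the axis. The screw foot (8 mm, steel) hangs from the roof on the axis, at the start somewhere 13 to 21 mm above the bed, hidden from view.
- bed: The narrow bar in the clamp on which the tweezer lies: 10 mm wide, top 35 mm above the ledge, from x = -102 to +12 mm of the clamp's frame. Origin: on its top face under the screw axis; axes as the clamp. The tweezer rests on it unaided when home, tips overhanging. Carry the tweezer in just over it or lightly on it: pressing down cocks the tweezer and jams it in the jaw.
- stop: Fixed block that closes the far end of the jaw. Origin: at bed height in the middle of its front face, which the blunt end must meet, 10 mm beyond the screw axis; axes as the clamp. Meet it gently: press it with 5 to 20 N; 40 N is too much.
- seat (a point): Where the blunt end belongs: the foot of the stop's front face, on the bed's top (clamp x = +10 mm, 35 mm above the ledge); axes as the clamp.
- thimble_top (a point): Centre of the flat top (black line along own x) of the ratchet thimble, 109 mm above the ledge on the screw axis: a ribbed steel cylinder, 26 mm diameter, 30 mm high, that stays at its height. Grip it from above across its diameter, at any angle, in as many grasps as needed. Clockwise from above tightens; the screw foot sinks 4 mm per rad. Let go when tight, the screw relaxes by up to 0.3 rad.
- collar_mark (a point): White mark on the dark collar (28 mm wide, 72 to 78 mm above the ledge) under the thimble. Own x points outward. Collar and thimble turn as one, marks in line, until the screw is tight; then the collar stops and the thimble slips. Turning takes 0.12 N m while free (at first 0.8 rad or more), climbs over about 0.4 rad, slips at a steady 0.35 N m. A halted arm's spring-back lowers both alike.
- lens_case: White twin lens case lying on the ledge, 22 x 63 mm, 14 mm high; bystander, origin under its centre.
- cup: Glass cup, 72 mm wide, 95 mm high; bystander, origin under its centre.
- remover: Mint silicone lens remover, 22 mm foot, 46 mm high, standing; bystander, origin under its centre.
- travel_bottle: Closed translucent travel bottle, 40 mm wide, 110 mm high; bystander, origin under its centre.
- mug: White mug, 76 mm wide, 90 mm high; bystander, origin under its centre.
- jar: Glass jar with metal lid, 64 mm wide, 70 mm high; bystander, origin under its centre.
- soap_bottle: Amber soap bottle, 60 mm wide, 150 mm high; bystander, origin under its centre.
Mind the look-alikes: they are no part of the job. Of the things that look like the tweezer, the larger one is meant.

How it is judged:
By the outcome, as a careful person would: the job done as asked, in the order asked, and still so for the second after the job is handed in, with the robot touching nothing.
It also fails if it takes over 72 s, if anything falls off the work surface, if the arm or the gripper's body presses on something with over 40 N, if the wrist force passes 120 N, or if a joint passes its speed limit or range.

## Robot

A 7-joint arm with a two-finger parallel gripper is mounted at the origin on the work surface. World frame = base frame: x ahead of the robot, y to its left, z up, the work surface at z = 0. Lengths are in m, angles in degrees, forces in N, time in s.
With the tool pointing down it reaches from about 0.425 to 0.875 m from the base axis. Payload 4.7 kg.
Tool frame: the origin (TCP) lies midway between the tips of the shut fingers; the grasp point (between the pads) lies 19 mm behind it; z points along the fingers, y is the direction in which the jaws open and shut (so a half turn about z gives the same grasp; the last joint's range is limited). The gripper opens to 87 mm and grips with 3 to 60 N. Pads are 19 mm wide; open, the fingers measure 117 mm over their backs; the gripper's body (75 mm by 190 mm) begins 51 mm behind the grasp point.
Start: joints at [-73.849, 18.392, -4.016, 83.108, 1.295, 78.541, -3.26], TCP at [0.172, 0.627, 0.223] pointing down, gripper open.
Joint ranges: [-163.93, 163.93], [-17.29, 119.83], [-79.2, 71.16], [3.27, 140.29], [-89.18, 269.18], [5.43, 117.66], [-154.24, 154.24]. Speed limits (degrees/s): [147.25, 147.25, 180, 180, 180, 180, 180].

## Interface

Orientations are given as [roll, pitch, yaw] about the fixed x, y, z axes, in that order (R = Rz(yaw) Ry(pitch) Rx(roll)).
In Python, from cell import env gives the robot as it stands. The module is installed in compiled form; this text tells all that it offers.
- The arm moves only by the tool servo_tool, never from a script. Its argument "plan" is a list of rows, each a list of 3 entries, a list of its own where there are three numbers: the opening, from 0 (shut) to 1 (fully open), then the shift along the tool's x, y, z in cm, then the turn, a rotation vector about the tool's x, y, z in degrees. A call has 1 to 20 rows; each row shifts and turns the pose as measured when the row begins, along the tool's axes as they then stand; what a row does not reach is not made up. A row lasts 1/12 s, in which the tool goes at most 41.7 mm and 7.16 degrees, less where a joint would pass 70% of its speed; a pose out of reach is approached as far as the arm can. A call is refused whole if a number of a shift passes 4.17 or a number of a turn 7.16, either way. A call with a gripper value outside its range is refused whole. The fingers move at their own pace and stop on an object; "force" is the grip in N (left out, the last holds). Time passes only in rows, so rows that do not move let the fingers close. It gives the time, the measured TCP pose, the force and the opening at its end, in the units of the state.
- env.get_obs(): the state, without advancing time (a new reading comes with each control period).
- env.read_camera(name): name is "scene" or "top" or "wrist"; returns a dict with "image" (384x512x3 uint8, blue, green, red), "fx", "fy", "cx", "cy" (pixels), "rvec" (rotation vector, rad) and "tvec" (3), from world to camera coordinates, as OpenCV has them; the wrist camera has in their place "T_tool_cam" (4x4, takes a point from camera to tool coordinates, whose origin is the TCP and whose axes are the flange's). Camera axes: x right, y down, z forward; pixel columns grow to the right and rows downward; lengths in m; the calibration is good to about 2 mm. A picture is of the moment at which its call begins: read the wrist's pose just before it. There is no depth.
- env.sign_off(): hands the job in, once; it reports no verdict.
The state is a dict: "time_s": time; "qpos": joint angles; "joint_velocities": joint speeds; "effort": joint torques, N m; "tool_pos": TCP position; "tool_rot": TCP orientation; "force": force on the tool from outside, world axes, zero at the start; "wrist_torque": the same for the moment, N m; "grip_width": finger opening in m.
Only numpy, scipy, OpenCV 4.12 (cv2) and the standard library are available. Lean on these libraries where they do the work, as an engineer would, in place of code of your own. Each camera call takes 0.05 s, during which the arm holds its last target. There are 200 camera calls.

## Working session

There is one attempt and no reset: what is moved stays moved. The work goes in short steps, Python scripts to look and compute and a tool call to move; the robot and the scene stay as the last step left them, time stands still between calls to the robot, and variables do not carry over. Pictures are saved under pics/ and viewed, about 8 in all and at most 12, crops included, and the job is handed in when it is done.

Besides the shell and the picture viewer there is one more tool, called after "Emit:" in YAML: its name, and indented under it one key for each argument. servo_tool: Moves the arm, as the interface text tells. Its arguments: {"type":"object","properties":{"plan":{"type":"array"},"force":{"type":"number"}},"required":["plan"]}

```bash
mkdir -p pics
cat > h.py <<'E'
import numpy as np, cv2
from cell import env
def cam(n):
    o=env.get_obs(); c=env.read_camera(n); K=np.array([[c['fx'],0,c['cx']],[0,c['fy'],c['cy']],[0,0,1.]])
    if n=='wrist':
        from scipy.spatial.transform import Rotation as R
        T=np.eye(4); T[:3,:3]=R.from_euler('xyz',o['tool_rot'],degrees=True).as_matrix(); T[:3,3]=o['tool_pos']
        M=np.linalg.inv(T@np.array(c['T_tool_cam']))
    else:
        M=np.eye(4); M[:3,:3]=cv2.Rodrigues(np.array(c['rvec'],float))[0]; M[:3,3]=np.ravel(c['tvec'])
    return c['image'],K,M
def plane(K,M,uv,z):
    W=np.linalg.inv(M); d=W[:3,:3]@np.linalg.inv(K)@np.array([uv[0],uv[1],1.]); o=W[:3,3]
    return o+d*(z-o[2])/d[2]
def proj(K,M,p):
    q=K@(M@np.append(p,1))[:3]; return q[:2]/q[2]
def save(n,img,box=None,s=1):
    if box: img=img[box[1]:box[3],box[0]:box[2]]
    cv2.imwrite(f'pics/{n}.png',cv2.resize(img,None,fx=s,fy=s,interpolation=cv2.INTER_CUBIC))
E
python3 - <<'E'
from h import *
import pickle
print(env.get_obs())
d={n:cam(n) for n in('scene','top','wrist')}
pickle.dump(d,open('d0.pkl','wb'))
for n in d: print(n,np.linalg.inv(d[n][2])[:3].round(3),d[n][1][0,0])
save('a',np.vstack([d['scene'][0]]),s=1.5); save('b',d['top'][0],s=1.5)
E
```

```text
{'time_s': 0.0, 'qpos': array([-73.84848969,  18.44068249,  -4.01627603,  83.17464629,
         1.29419862,  78.53970393,  -3.26000798]), 'joint_velocities': array([ 0.08988574,  0.04896801, -0.0101687 , -0.02420457,  0.00273519,
       -0.02318483,  0.03022123]), 'effort': array([ 5.33572202e-04, -4.91270041e+01, -4.03928831e-01, -3.12535214e+01,
       -6.40128320e-02,  4.33974189e-02,  1.66256959e-04]), 'tool_pos': array([0.17188646, 0.62629425, 0.22144545]), 'tool_rot': array([-1.79890168e+02,  4.64607518e-03,  1.64658777e+02]), 'force': array([ 0.63602243,  0.31280871, -0.0705937 ]), 'wrist_torque': array([ 0.00928082,  0.01432226, -0.00127314]), 'grip_width': 0.08740157160014937}
scene [[-0.795  0.464 -0.39   1.04 ]
 [ 0.607  0.602 -0.519  0.432]
 [-0.006 -0.65  -0.76   0.88 ]] 391.98285560964155
top [[ 0.011 -0.983  0.181  0.401]
 [-1.    -0.015 -0.023 -0.067]
 [ 0.025 -0.181 -0.983  1.25 ]] 422.2053308216006
wrist [[ 0.266  0.922  0.283  0.095]
 [ 0.964 -0.254 -0.079  0.647]
 [-0.001  0.294 -0.956  0.384]] 295.74294501360157
```

View pics/a.png

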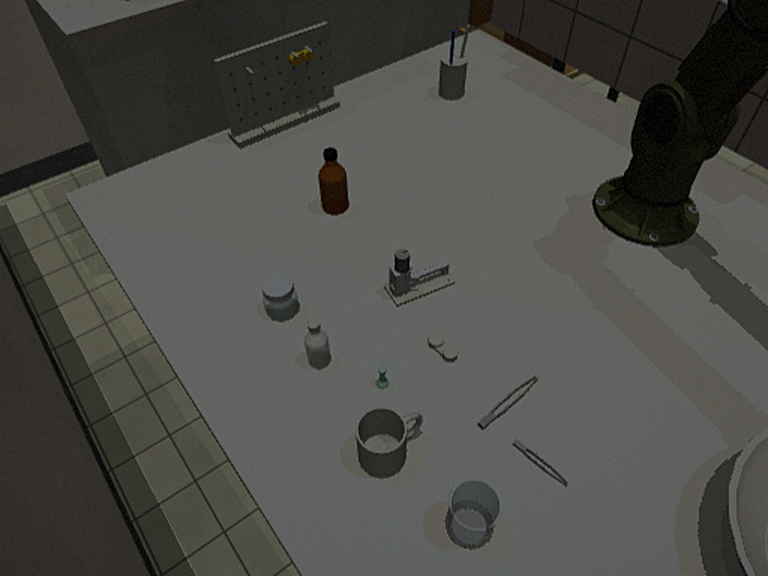

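View pics/b.png

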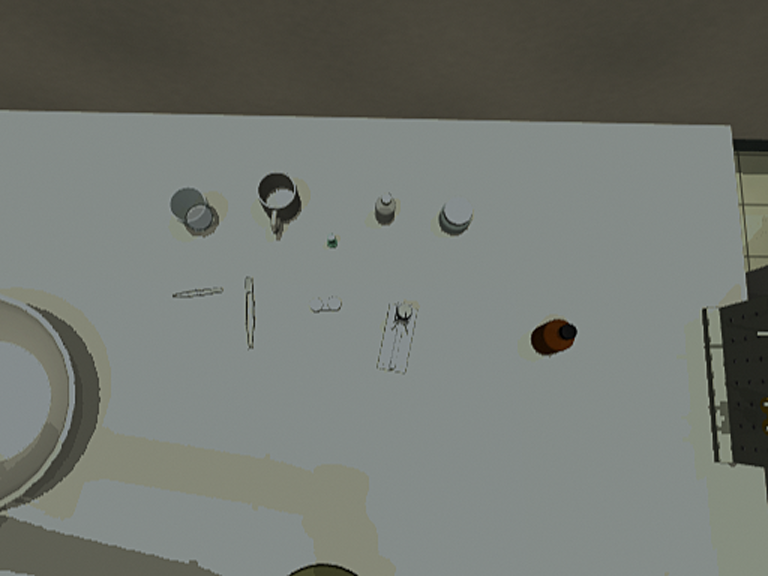

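The scene view has two tweezer-like things: one at (507,402) with the other at (540,463). In the top view they are at (250,312) and (198,292), all in 1.5x pixels. The first looks longer. I'll measure both, and measure the clamp at top (398,338).

Run:
```python
from h import *
import pickle
d=pickle.load(open('d0.pkl','rb'))
for n,boxes in (('top',{'big':(150,175,180,245),'small':(105,180,155,205),'clamp':(240,190,290,260)}),('scene',{'big':(312,245,365,292),'small':(335,288,385,328)})):
    im,K,M=d[n]; g=cv2.cvtColor(im,cv2.COLOR_BGR2GRAY).astype(int)
    for k,b in boxes.items():
        s=g[b[1]:b[3],b[0]:b[2]]; bg=np.median(s); m=(abs(s-bg)>12).astype(np.uint8)
        m=cv2.morphologyEx(m,cv2.MORPH_CLOSE,np.ones((5,5)))
        nn,l,st,_=cv2.connectedComponentsWithStats(m); i=1+st[1:,4].argmax()
        ys,xs=np.nonzero(l==i); z=.01 if k!='clamp' else .008
        P=np.array([plane(K,M,(x+b[0],y+b[1]),z)[:2] for x,y in zip(xs,ys)])
        r=cv2.minAreaRect((P*1000).astype(np.float32)); print(n,k,len(xs),bg,r)
        c=P.mean(0); u=np.linalg.svd(P-c)[2][0]; t=(P-c)@u; v=(P-c)@np.array([-u[1],u[0]])
        print('  c',c.round(4),'dir',u.round(3),np.degrees(np.arctan2(u[1],u[0])).round(1),'t',t.min().round(4),t.max().round(4), 'widths',[(round(a,3),np.ptp(v[(t>=a)&(t<a+.015)]).round(4)) for a in np.arange(-.075,.075,.015) if ((t>=a)&(t<a+.015)).sum()>1])
a=d['top'][0][170:260,105:295]; b=d['scene'][0][160:330,230:390]
A=cv2.resize(a,None,fx=4,fy=4,interpolation=cv2.INTER_CUBIC)
save('c',a,s=4)
save('dd',b,s=3.4)
```

```text
top big 263 137.0 ((574.315673828125, 156.07911682128906), (146.01832580566406, 17.666322708129883), 2.7743749618530273)
  c [0.5779 0.1557] dir [-0.998 -0.07 ] -176.0 t -0.0696 0.0765 widths [(np.float64(-0.075), np.float64(0.0149)), (np.float64(-0.06), np.float64(0.0151)), (np.float64(-0.045), np.float64(0.0121)), (np.float64(-0.03), np.float64(0.0148)), (np.float64(-0.015), np.float64(0.015)), (np.float64(0.0), np.float64(0.015)), (np.float64(0.015), np.float64(0.0178)), (np.float64(0.03), np.float64(0.0149)), (np.float64(0.045), np.float64(0.009)), (np.float64(0.06), np.float64(0.009))]
top small 170 137.0 ((613.2164306640625, 259.6361389160156), (17.242826461791992, 97.69851684570312), 8.164946556091309)
  c [0.613  0.2582] dir [ 0.149 -0.989] -81.4 t -0.0502 0.0475 widths [(np.float64(-0.06), np.float64(0.0064)), (np.float64(-0.045), np.float64(0.012)), (np.float64(-0.03), np.float64(0.0154)), (np.float64(-0.015), np.float64(0.0172)), (np.float64(0.0), np.float64(0.0166)), (np.float64(0.015), np.float64(0.0136)), (np.float64(0.03), np.float64(0.014)), (np.float64(0.045), np.flo
[... 982 characters left out ...]
.0), np.float64(0.0194)), (np.float64(0.015), np.float64(0.0174)), (np.float64(0.03), np.float64(0.0155)), (np.float64(0.045), np.float64(0.0144)), (np.float64(0.06), np.float64(0.0139))]
scene small 243 98.0 ((621.9091796875, 266.251708984375), (16.31583023071289, 100.46190643310547), 8.396211624145508)
  c [0.6225 0.2654] dir [-0.14  0.99] 98.1 t -0.0494 0.0511 widths [(np.float64(-0.06), np.float64(0.0112)), (np.float64(-0.045), np.float64(0.0129)), (np.float64(-0.03), np.float64(0.0147)), (np.float64(-0.015), np.float64(0.0163)), (np.float64(0.0), np.float64(0.0161)), (np.float64(0.015), np.float64(0.0132)), (np.float64(0.03), np.float64(0.0116)), (np.float64(0.045), np.float64(0.0079))]
```

View pics/c.png

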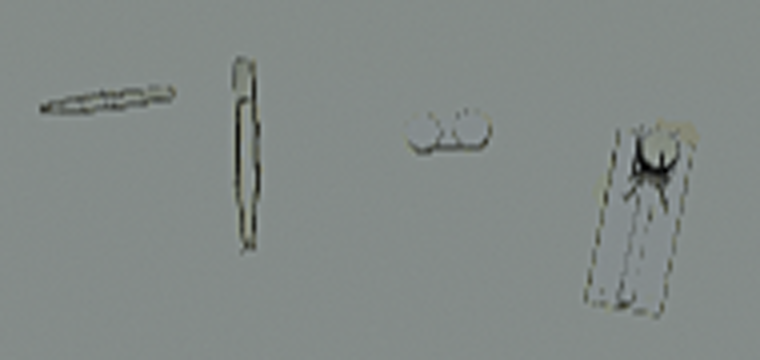

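View pics/dd.png

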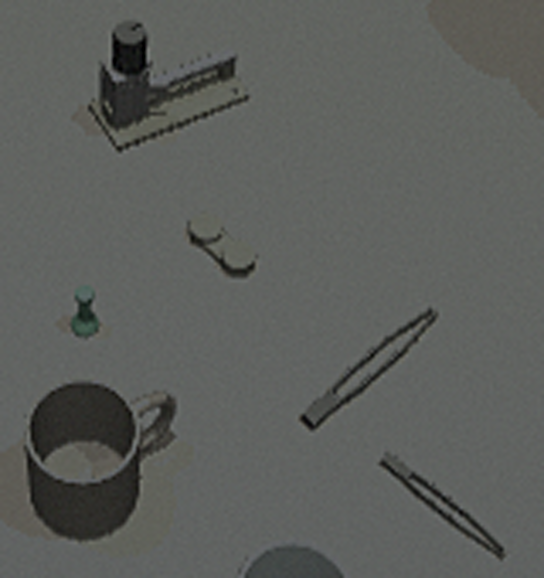

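The tweezer in the crop at (247,155) measures 140–146 mm, and the other at (107,100) measures about 98 mm. The larger one is meant. Its solid block, the blunt end, is at the top, so it points to world +x (yaw about 3.5°). The clamp is at (640,220) with its thimble at the far +x end and its mouth facing the robot (yaw about -11°). I'll move above the tweezer and measure with the wrist camera.

Emit:
servo_tool:
  plan:
    - [1, [0, 0, -2], [0, 0, -6.3]]
    - [1, [0, 0, -2], [0, 0, -6.3]]
    - [1, [0, 0, -1], [0, 0, -6.2]]
    - [1, [-2, -2.7, 0], [0, 0, 0]]
    - [1, [-2.2, -3, 0], [0, 0, 0]]
    - [1, [-2.2, -3, 0], [0, 0, 0]]
    - [1, [-2.2, -3, 0], [0, 0, 0]]
    - [1, [-2.2, -3, 0], [0, 0, 0]]
    - [1, [-2.2, -3, 0], [0, 0, 0]]
    - [1, [-2.2, -3, 0], [0, 0, 0]]
    - [1, [-2.2, -3, 0], [0, 0, 0]]
    - [1, [-2.2, -3, 0], [0, 0, 0]]
    - [1, [-2.2, -3, 0], [0, 0, 0]]
    - [1, [-2.2, -3, 0], [0, 0, 0]]
    - [1, [-2.2, -3, 0], [0, 0, 0]]
    - [1, [-2.2, -3, 0], [0, 0, 0]]
    - [1, [-2.2, -3, 0], [0, 0, 0]]
    - [1, [-2.2, -3, 0], [0, 0, 0]]
    - [1, [-2, -2.5, 0], [0, 0, 0]]
    - [1, [0, 0, 0], [0, 0, 0]]

```text
time_s: 1.82
tool_pos: [0.568, 0.1617, 0.2657]
tool_rot: [-179.4, -0.5, -175.0]
force: [-0.7, -0.8, 0.3]
grip_width: 0.0869
```

```bash
cat >> h.py <<'E'
def comp(im,K,M,z,ths=18,box=None,minlen=.05):
    g=cv2.cvtColor(im,cv2.COLOR_BGR2GRAY).astype(int)
    bg=cv2.medianBlur(g.astype(np.uint8),71).astype(int)
    m=(abs(g-bg)>ths).astype(np.uint8); m=cv2.morphologyEx(m,cv2.MORPH_CLOSE,np.ones((3,3)))
    nn,l,st,_=cv2.connectedComponentsWithStats(m)
    for i in range(1,nn):
        if st[i,4]<150: continue
        ys,xs=np.nonzero(l==i); P=np.array([plane(K,M,p,z)[:2] for p in zip(xs,ys)])
        r=cv2.minAreaRect((P*1000).astype(np.float32)); print(st[i],np.round(r[0],1),np.round(r[1],1),round(r[2],2))
E
python3 - <<'E'
from h import *
import pickle
w=cam('wrist'); pickle.dump(w,open('w1.pkl','wb')); comp(*w,0.01); save('e',w[0],s=1.5); print(env.get_obs()['tool_pos'],env.get_obs()['tool_rot'])
E
```

```text
[474  20  38 161 558] [472.7 464.1] [219.5  36.7] 25.45
[   0   62   79  107 3319] [ 541.6 -152.1] [ 98.9 157.5] 79.22
[ 186   87  135   93 3229] [533.4 148.8] [125.1 188. ] 4.09
[138 160  40  20 198] [593.2  15.1] [28.4 54.1] 9.42
[250 180  13  34 271] [623.2 160.8] [51.7 17.2] 6.31
[291 192  68  12 442] [616.  261.6] [16.4 99.1] 8.68
[    0   223   512   112 19331] [766.1 189.2] [207.1 834.1] 5.49
[ 85 264  38  41 521] [802.1 -85.8] [56.3 69.5] 60.78
[0.56625304 0.16440077 0.26567422] [-179.51592357   -0.57717363 -174.86530047]
```

View pics/e.png

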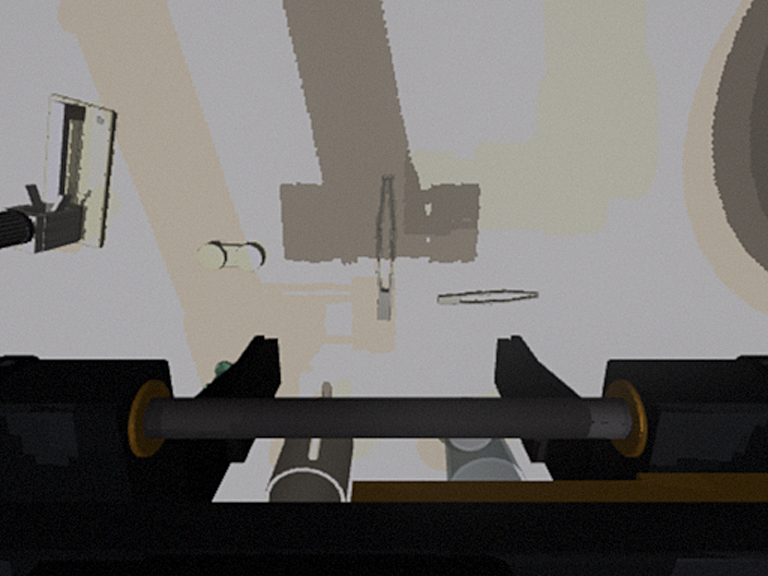

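Wrist view: the tweezer runs vertically, tips at (388,177) and blunt block ending at (384,320). The clamp is at the left, around (80,170). Next I'll get the tweezer's centre line from edge profiles.

Run:
```python
from h import *
import pickle
im,K,M=pickle.load(open('w1.pkl','rb')); g=cv2.cvtColor(im,cv2.COLOR_BGR2GRAY)
for y in list(range(114,222,3)):
    print(y,g[y,245:272])
print(g[205:220,256], g[205:220,253]); print(g[110:124,258])
for uv in ((255.7,213.5),(258.3,117.5)): print(plane(K,M,uv,.01).round(4),plane(K,M,uv,.005).round(4))
```

```text
114 [121 118 120 117 114 118 118 117 111 117 117 112 120 118 121 117 116 116
 121 115 118 115 115 122 109 104 104]
117 [119 116 117 117 117 116 114 119 119 107  92 106 108 102 106 104  97  98
 116 123 117 115 116 120 100 108 105]
120 [116 116 116 121 116 118 116 118 119 103  92  79  92  96  90  85  96 110
 115 118 115 115 115 117 116 113 100]
123 [118 114 119 118 112 117 117 113 120 108  89  83 102 100  90  78  95 113
 116 118 116 115 117 121 110  99 104]
126 [116 116 114 120 118 116 119 116 108  91  86  92 108 100  93  83  89 105
 109 116 120 114 117 118 107 107 107]
129 [116 117 116 116 112 115 118 118 104  89  81  95 111 109 102  87  87 101
 114 117 117 115 119 119 112 104 106]
132 [117 118 113 114 115 117 118 118 110  84  87  94 113 113  95  84  90 105
 114 122 117 113 119 115 108 107 102]
135 [115 116 117 117 122 118 121 122 104  84  93 105 116 107  90  92  85 101
 105 109 118 117 117 116 115 110 108]
138 [115 119 116 118 117 117 119 102  89  86  96 104 114 117 103  95  83  95
 106 108 120 119 119 121 110 106 106]
141 [119 117 118 115 114 117 117  95  80  85  97 114 120 118 114 
[... 2613 characters left out ...]
125 129 127 128 127 127 130 110 140 166 164
 163 163 168 171 166 168 171 169 168]
213 [163 163 160 164 164 168 156 152 153 149 151 153 153 137 127 153 165 166
 168 171 173 164 169 168 173 171 170]
216 [161 162 163 164 164 163 162 164 163 162 162 163 164 165 161 165 162 161
 166 170 167 172 169 171 169 170 170]
219 [164 162 164 161 162 163 163 163 162 162 162 158 163 162 160 162 160 166
 165 171 164 172 168 169 168 168 166]
[130 133 128 125 126 127 130 126 153 169 165 163 165 165 158] [133 131 131 134 132 129 130 127 153 173 165 163 159 168 162]
[117 118 117 115 118 117 112 102  86  86  96 105 106 100]
[0.6498 0.1621 0.01  ] [0.6517 0.1622 0.005 ]
[0.509  0.1538 0.01  ] [0.5093 0.1538 0.005 ]
```

```bash
cat >> h.py <<'E'
from scipy.spatial.transform import Rotation as R
def delta(p,yaw,verbose=True):
    o=env.get_obs(); Rc=R.from_euler('xyz',o['tool_rot'],degrees=True); Rt=R.from_euler('xyz',[180,0,yaw],degrees=True)
    s=Rc.inv().apply(np.array(p)-o['tool_pos'])*100; t=(Rc.inv()*Rt).as_rotvec(degrees=True)
    print('t',round(o['time_s'],2),'pos',o['tool_pos'].round(4),'rot',np.round(o['tool_rot'],2),'F',o['force'].round(1),'T',o['wrist_torque'].round(2),'w',round(o['grip_width'],4)); print('shift cm',s.round(2),'turn',t.round(2))
E
python3 -c "
from h import *
delta([.578,.158,.05],-176.6)"
```

```text
t 1.87 pos [0.5663 0.1644 0.2657] rot [-179.52   -0.58 -174.87] F [-0.2 -0.1  0.3] T [0.03 0.04 0.  ] w 0.0868
shift cm [-1.33 -0.56 21.56] turn [-0.49 -0.57  1.74]
```

Emit:
servo_tool:
  plan:
    - [0.4, [-0.2, -0.1, 1.5], [-0.5, -0.6, 1.7]]
    - [0.4, [-0.2, -0.1, 3], [0, 0, 0]]
    - [0.4, [-0.2, -0.1, 3], [0, 0, 0]]
    - [0.4, [-0.2, -0.1, 3], [0, 0, 0]]
    - [0.4, [-0.2, -0.1, 3], [0, 0, 0]]
    - [0.4, [-0.2, -0.1, 3], [0, 0, 0]]
    - [0.4, [-0.1, 0, 3], [0, 0, 0]]
    - [0.4, [0, 0, 2], [0, 0, 0]]
    - [0.4, [0, 0, 0], [0, 0, 0]]
  force: 15

```text
time_s: 2.62
tool_pos: [0.5755, 0.1721, 0.0433]
tool_rot: [179.4, 0.1, -176.1]
force: [-1.1, -0.4, 0.3]
grip_width: 0.038
```

```bash
python3 -c "
from h import *
delta([.578,.158,.003],-176.6)
w=cam('wrist');im,K,M=w
import pickle;pickle.dump(w,open('w2.pkl','wb'))
g=cv2.cvtColor(im,cv2.COLOR_BGR2GRAY)
save('f',im,s=1.5)
"
```

```text
t 2.62 pos [0.5755 0.1721 0.0433] rot [ 1.7941e+02  9.0000e-02 -1.7605e+02] F [-1.1 -0.4  0.3] T [-0.05  0.15  0.03] w 0.038
shift cm [-0.15 -1.46  4.01] turn [0.59 0.08 0.55]
```

View pics/f.png

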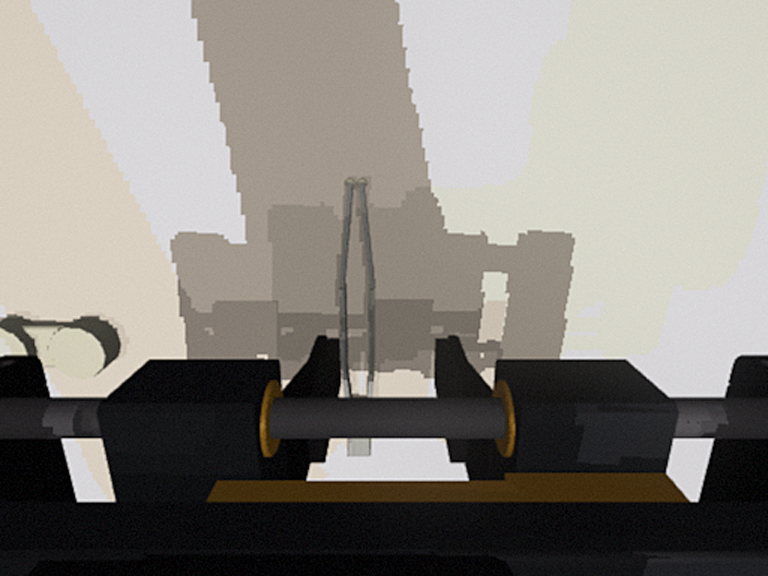

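The tweezer lies at columns 342–375, left of the finger midline (385), because the arm drifted about 14 mm in y. I'll correct that before descending.

Emit:
servo_tool:
  plan:
    - [0.4, [-0.1, -0.5, 0], [0.6, 0.1, 0.5]]
    - [0.4, [-0.1, -0.5, 0], [0, 0, 0]]
    - [0.4, [0, -0.4, 0], [0, 0, 0]]
    - [0.4, [0, 0, 0], [0, 0, 0]]

```text
time_s: 3.0
tool_pos: [0.5816, 0.1608, 0.0504]
tool_rot: [179.8, 0.4, -176.4]
force: [0.9, -0.4, 0.3]
grip_width: 0.0345
```

```bash
python3 -c "
from h import *
import pickle
_,K,M=pickle.load(open('w2.pkl','rb'))
for uv in ((357/1.5,182/1.5),(358.5/1.5,280/1.5),(358.5/1.5,455/1.5)):print(plane(K,M,uv,.01))
delta([.578,.158,.003],-176.6)
"
```

```text
[0.50957425 0.15444875 0.01      ]
[0.55330891 0.15723353 0.01      ]
[0.64829709 0.16188304 0.01      ]
t 3.0 pos [0.5816 0.1608 0.0504] rot [ 179.85    0.44 -176.4 ] F [ 0.9 -0.4  0.3] T [-0.01  0.1  -0.07] w 0.0345
shift cm [ 0.42 -0.27  4.74] turn [0.15 0.44 0.2 ]
```

Emit:
servo_tool:
  plan:
    - [0.4, [0.2, -0.1, 0.8], [0.1, 0.4, 0.2]]
    - [0.4, [0.2, -0.1, 0.8], [0, 0, 0]]
    - [0.4, [0, 0, 0.8], [0, 0, 0]]
    - [0.4, [0, 0, 0.8], [0, 0, 0]]
    - [0.4, [0, 0, 0.6], [0, 0, 0]]
    - [0.4, [0, 0, 0.2], [0, 0, 0]]
    - [0.4, [0, 0, 0], [0, 0, 0]]
    - [0.4, [0, 0, 0], [0, 0, 0]]

```text
time_s: 3.67
tool_pos: [0.579, 0.1582, 0.0084]
tool_rot: [179.9, 0.2, -176.7]
force: [-0.3, 0.1, 0.1]
grip_width: 0.0348
```

```bash
python3 -c "
from h import *
delta([.578,.158,.003],-176.6)
"
```

```text
t 3.67 pos [0.579  0.1582 0.0084] rot [ 179.86    0.2  -176.71] F [-0.3  0.1  0.1] T [-0.01  0.02  0.02] w 0.0348
shift cm [ 0.11 -0.02  0.54] turn [ 0.14  0.2  -0.11]
```

Emit:
servo_tool:
  plan:
    - [0.4, [0.05, 0, 0.2], [0.1, 0.2, 0]]
    - [0.4, [0.05, 0, 0.2], [0, 0, 0]]
    - [0.4, [0, 0, 0.1], [0, 0, 0]]
    - [0.4, [0, 0, 0], [0, 0, 0]]
    - [0.0, [0, 0, 0], [0, 0, 0]]
    - [0.0, [0, 0, 0], [0, 0, 0]]
    - [0.0, [0, 0, 0], [0, 0, 0]]
    - [0.0, [0, 0, 0], [0, 0, 0]]
    - [0.0, [0, 0, 0], [0, 0, 0]]
    - [0.0, [0, 0, 0], [0, 0, 0]]

```text
time_s: 4.5
tool_pos: [0.5789, 0.1587, 0.0041]
tool_rot: [179.9, 0.1, -176.7]
force: [-0.6, 0.6, -0.2]
grip_width: 0.0156
```

```bash
python3 -c "
from h import *
delta([.578,.158,.15],-176.6)
"
```

```text
t 4.5 pos [0.5789 0.1587 0.0041] rot [ 1.7993e+02  1.0000e-01 -1.7669e+02] F [-0.6  0.6 -0.2] T [ 0.02 -0.02  0.05] w 0.0156
shift cm [  0.07  -0.05 -14.59] turn [ 0.07  0.1  -0.09]
```

Emit:
servo_tool:
  plan:
    - [0, [0, 0, -0.5], [0, 0, 0]]
    - [0, [0, 0, -1], [0, 0, 0]]
    - [0, [0, 0, -2], [0, 0, 0]]
    - [0, [0, 0, -3], [0, 0, 0]]
    - [0, [0, 0, -3], [0, 0, 0]]
    - [0, [0, 0, -3], [0, 0, 0]]
    - [0, [0, 0, -3], [0, 0, 0]]
    - [0, [0, -0.8, -3], [0, 0, 0]]
    - [0, [0.5, -1.6, -3], [0, 0, 0]]
    - [0, [0.7, -2.4, -2.5], [0, 0, 0]]
    - [0, [0.8, -2.9, -1.5], [0, 0, 0]]
    - [0, [0.8, -2.9, 0], [0, 0, 0]]
    - [0, [0.8, -2.9, 0], [0, 0, 0]]
    - [0, [0.8, -2.9, 0], [0, 0, 0]]
    - [0, [0.8, -2.9, 0], [0, 0, 0]]
    - [0, [0.5, -2, 0], [0, 0, 0]]
    - [0, [0, -0.8, 0], [0, 0, 4]]
    - [0, [0, 0, 0], [0, 0, 6]]
    - [0, [0, 0, 0], [0, 0, 4]]
    - [0, [0, 0, 0], [0, 0, 0]]
  force: 20

```text
time_s: 6.17
tool_pos: [0.5297, -0.0802, 0.2913]
tool_rot: [179.4, 1.1, 168.4]
force: [0.0, -0.5, -0.7]
grip_width: 0.0153
```

```bash
python3 -c "
from h import *
import pickle
delta([.53,-.075,.27],169.25)
w=cam('wrist');im,K,M=w
pickle.dump(w,open('w3.pkl','wb'))
save('g',im,s=1.5)
comp(*w,0.008)
"
```

```text
t 6.17 pos [ 0.5297 -0.0802  0.2913] rot [179.43   1.06 168.41] F [ 0.  -0.5 -0.7] T [-0.03  0.08  0.02] w 0.0153
shift cm [0.12 0.5  2.13] turn [ 0.56  1.06 -0.83]
[    0    59   512   278 31654] [637.6 -98.2] [878.  476.3] 77.41
[451 150  61  26 528] [616.3 255.3] [16.  91.9] 6.91
[300 170  40  20 189] [595.1   7.4] [27.9 62.8] 3.49
[  0 271  20  21 303] [ 667.8 -547.6] [32.  42.5] 63.3
[ 30 275  15  15 162] [ 676.2 -499.5] [23.8 28.5] 77.93
```

View pics/g.png

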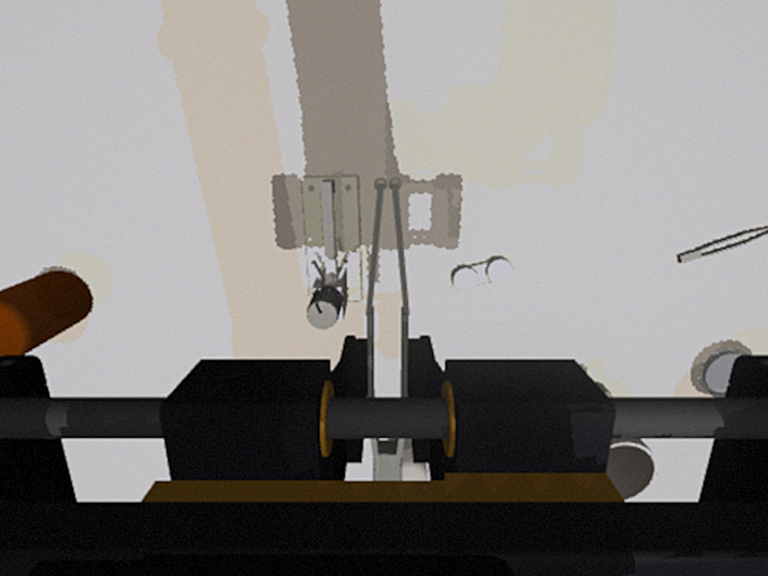

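Wrist view: the clamp foot plate spans columns 302–358, starting at row 177. The bed bar is near column 328 and the thimble top is at (322,313). The tweezer is held straight with its tips at (379–396,183). Next I'll measure the bed's edges numerically.

```bash
python3 -c "
from h import *
import pickle
im,K,M=pickle.load(open('w3.pkl','rb')); g=cv2.cvtColor(im,cv2.COLOR_BGR2GRAY)
for y in (116,118,120,122,124,126,130,135,140,145,150,155,160,164,168,172,176): print(y,g[y,197:245])
save('h',im,(185,105,275,230),6)
"
```

```text
116 [162 181 195 195 200 186 151 131 127 127 129 136 136 135 134 129 131 142
 129 128 126 127 139 135 119 120 122 123 124 123 116 114 116 112 117 123
 113 115 114 111 115 129 131 129 140 133 135 135]
118 [130 176 181 175 180 139 110 113 113 118 118 122 122 116 120 121 120 122
 120 128 119 116 117 117 116 115 121 116 115 117 125 132 135 131 131 135
 128 137 135 134 128  94 115 140 136 136 135 138]
120 [136 135 136 137 161 154 137 140 143 141 139 140 139 138 138 141 142 129
  96  78  79  76  78  79  73  77 111 128 125 120 136 146 140 142 139 138
 139 137 138 141 133  98 113 138 138 137 133 131]
122 [134 134 140 125 126 138 140 135 139 141 141 137 140 139 140 139 142 144
 143 147 146 148 154 129  71  58 107 127 123 128 123 132 135 139 140 128
 136 141 138 145 136 102 103 129 133 138 136 135]
124 [138 137 141 117 123 138 139 139 131 105 100 108 126 141 140 140 136 142
 142 143 146 143 151 131  83  60 107 126 125 117 134 141 139 116  99  97
 112 130 140 144 134  97  99 134 138 137 136 132]
126 [136 135 135 116 114 135 139 142 126 101  96 101 122 140 139 139 131 143
 145 142 143 142 146 13
[... 1599 characters left out ...]
40 144 125  91 107 107  96  96 108 130 130 136 133
 138 136 136 124 118 112 117 175 200 199 185 148]
168 [185 189 195 195 193 197 170 171 196 192 195 192 175 154 160 181 197 198
 198 168 139 141 140 140 144 127  94  97 176 204 185 168 181 159 122 137
 187 189 170 170 167 184 181 132 162 195 199 154]
172 [187 188 192 192 194 194 192 186 186 198 199 199 202 205 188 150 120 170
 202 200 198 186 153 135 130 116  85 163 208 196 198 154 100 107 172 202
 193 194 188 191 192 197 183 156 176 194 195 154]
176 [188 186 192 197 194 193 195 176 182 200 187 180 146  70 125 193 209 172
 123 171 200 196 195 193 191 202 164 107 173 196 127 121 184 192 193 194
 194 190 195 193 192 197 168 108 157 197 197 200]
```

View pics/h.png

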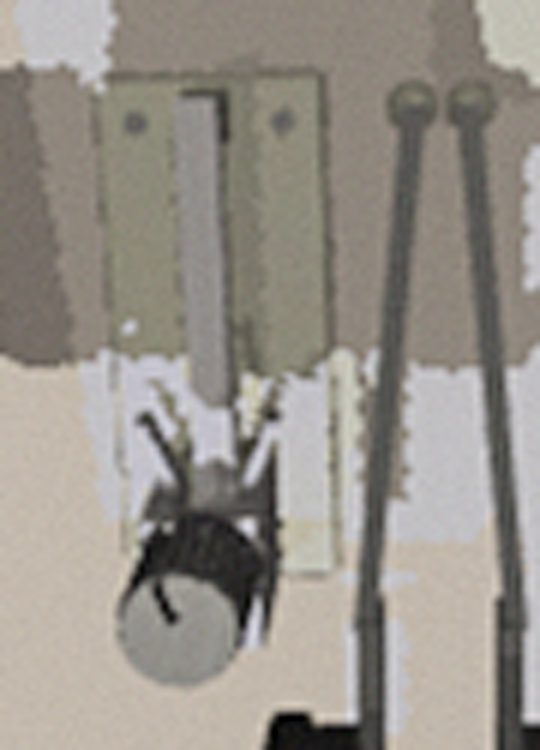

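```bash
python3 -c "
from h import *
import pickle
im,K,M=pickle.load(open('w3.pkl','rb'))
f=lambda u,v,z:plane(K,M,(u,v),z)
r=np.array([f(u,v,.035) for u,v in ((220.6,122),(220.7,135),(220.9,140),(221.2,145),(221.5,150),(221.5,155),(222,164))])
p=np.polyfit(r[:,0],r[:,1],1);print('bed right edge',r.round(4).tolist(),'yaw',np.degrees(np.arctan(p[0])))
print('bed left',f(214.2,122,.035),f(215,155,.035),'near end',f(217.5,120.6,.035))
print('plate right',f(237.6,122,.008),f(238.8,160,.008),'left',f(200.8,124,.008),f(202.5,155,.008), 'corners',f(202,117.5,.008),f(238,117.5,.008))
# thimble disc
g=cv2.cvtColor(im,cv2.COLOR_BGR2GRAY); s=im[190:225,200:230].astype(int)
print(g[209,198:232],g[196:224,215])
c=f(215.2,209.7,.109);print('thimble',c)
for u,v in ((205,209.7),(225.3,209.7),(215.2,200.3),(215.2,219.3)):print((f(u,v,.109)-c)[:2].round(4))
# tweezer tips & plates in tool frame
o=env.get_obs();Rc=R.from_euler('xyz',o['tool_rot'],degrees=True)
for uv in ((379/1.5,183/1.5),(396/1.5,183/1.5)):print('tip tool', Rc.inv().apply(f(*uv,o['tool_pos'][2]+.003)-o['tool_pos']).round(4))
"
```

```text
bed right edge [[0.4743, -0.119, 0.035], [0.4916, -0.1232, 0.035], [0.4984, -0.1246, 0.035], [0.5053, -0.1258, 0.035], [0.5123, -0.1271, 0.035], [0.5192, -0.1288, 0.035], [0.5321, -0.1313, 0.035]] yaw -11.829632581341087
bed left [ 0.47252792 -0.12765567  0.035     ] [ 0.51733822 -0.13788185  0.035     ] near end [ 0.47162093 -0.12275688  0.035     ]
plate right [ 0.48105309 -0.09812851  0.008     ] [ 0.53670322 -0.10896324  0.008     ] left [ 0.47291379 -0.15161942  0.008     ] [ 0.51796661 -0.16109538  0.008     ] corners [ 0.46428845 -0.14749088  0.008     ] [ 0.47490989 -0.0961269   0.008     ]
[188 186 184 187 186 190 167 148 148 147 145 142 151 150 140 123 144 152
 142 144 145 149 148 152 145 153 105  39 157 212 135  88 175 190] [ 49  52  50  47  64 140 163 157 146 153 158 137 142 152 145 143 147 143
 143 145 142 140 136 157 184 186 188 186]
thimble [ 0.57190445 -0.14172413  0.109     ]
[-0.0026 -0.0124]
[0.0026 0.0123]
[-0.0121  0.0031]
[ 0.0126 -0.0032]
tip tool [ 0.0691 -0.0029 -0.0043]
tip tool [ 0.0691  0.003  -0.0043]
```

```bash
python3 -c "
from h import *
delta([.463,-.121,.10],168.8)
"
```

```text
t 6.22 pos [ 0.5298 -0.0802  0.2914] rot [179.44   1.07 168.59] F [ 0.4 -1.6 -0.1] T [-0.07  0.04  0.04] w 0.0154
shift cm [ 6.1  -5.51 18.97] turn [ 0.56  1.07 -0.21]
```

Emit:
servo_tool:
  plan:
    - [0, [1, -0.9, 0.3], [0.6, 1, -0.2]]
    - [0, [1.2, -1.1, 0.5], [0, 0, 0]]
    - [0, [1.2, -1.1, 1], [0, 0, 0]]
    - [0, [1.2, -1.1, 1.5], [0, 0, 0]]
    - [0, [1.0, -0.9, 2], [0, 0, 0]]
    - [0, [0.5, -0.4, 2.5], [0, 0, 0]]
    - [0, [0, 0, 2.5], [0, 0, 0]]
    - [0, [0, 0, 2.5], [0, 0, 0]]
    - [0, [0, 0, 2.5], [0, 0, 0]]
    - [0, [0, 0, 2], [0, 0, 0]]
    - [0, [0, 0, 1], [0, 0, 0]]
    - [0, [0, 0, 0], [0, 0, 0]]
    - [0, [0, 0, 0], [0, 0, 0]]

```text
time_s: 7.3
tool_pos: [0.4481, -0.1252, 0.103]
tool_rot: [-179.8, -0.4, 170.7]
force: [1.0, 0.5, -0.4]
grip_width: 0.0156
```

```bash
python3 -c "
from h import *
delta([.463,-.121,.06],168.8)
"
```

```text
t 7.3 pos [ 0.4481 -0.1252  0.103 ] rot [-179.81   -0.37  170.68] F [ 1.   0.5 -0.4] T [ 0.02 -0.01  0.02] w 0.0156
shift cm [-1.43  0.67  4.29] turn [-0.19 -0.37  1.88]
```

Emit:
servo_tool:
  plan:
    - [0, [-0.6, 0.2, 0], [-0.2, -0.4, 1]]
    - [0, [-0.6, 0.3, 0.5], [0, 0, 0.9]]
    - [0, [-0.2, 0.2, 1], [0, 0, 0]]
    - [0, [0, 0, 1], [0, 0, 0]]
    - [0, [0, 0, 1], [0, 0, 0]]
    - [0, [0, 0, 0.5], [0, 0, 0]]
    - [0, [0, 0, 0], [0, 0, 0]]
    - [0, [0, 0, 0], [0, 0, 0]]

```text
time_s: 7.97
tool_pos: [0.4688, -0.1201, 0.0629]
tool_rot: [179.9, 0.5, 168.8]
force: [0.7, 0.4, -0.2]
grip_width: 0.0153
```

```bash
python3 -c "
from h import *
delta([.463,-.121,.0405],168.8)
w=cam('wrist'); t=cam('top'); s=cam('scene')
import pickle;pickle.dump((w,t,s),open('w4.pkl','wb'))
a=cv2.resize(w[0][60:320,120:400],None,fx=1.9,fy=1.9); b=cv2.resize(s[0][150:215,240:320],(400,325)); 
c=np.zeros((500,400,3),np.uint8); c[:325]=b; t2=t[0][180:260,225:305]; c[325:]=cv2.resize(t2,(400,400))[100:275]
save('i',np.hstack([a[:494],c[:494]]),s=.85)
"
```

```text
t 7.97 pos [ 0.4688 -0.1201  0.0629] rot [179.93   0.45 168.78] F [ 0.7  0.4 -0.2] T [0.08 0.02 0.06] w 0.0153
shift cm [ 0.57 -0.21  2.24] turn [ 0.07  0.45 -0.02]
```

View pics/i.png

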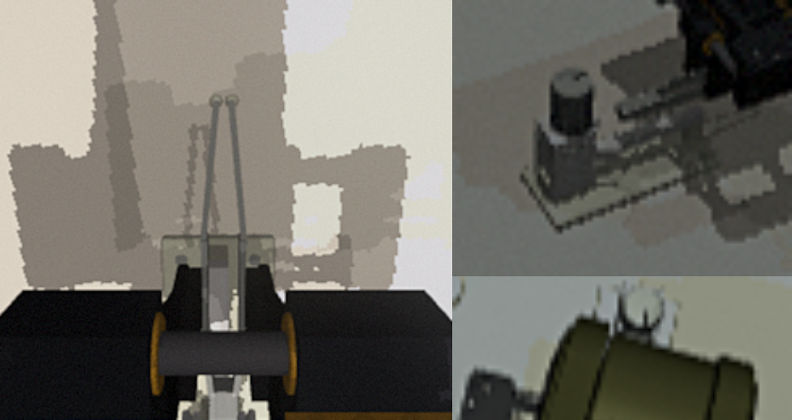

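The tweezer is over the bed: the bed's near end is at (218,257) between the blades and the foot plate spans columns 162–274. It sits about 2 mm too far to the left, which agrees with the pose readout. I'll correct that and lower it.

Emit:
servo_tool:
  plan:
    - [0, [0.3, -0.1, 0], [0, 0.4, 0]]
    - [0, [0.3, -0.1, 0.4], [0, 0, 0]]
    - [0, [0, 0, 0.5], [0, 0, 0]]
    - [0, [0, 0, 0.5], [0, 0, 0]]
    - [0, [0, 0, 0.4], [0, 0, 0]]
    - [0, [0, 0, 0.1], [0, 0, 0]]
    - [0, [0, 0, 0], [0, 0, 0]]
    - [0, [0, 0, 0], [0, 0, 0]]

```text
time_s: 8.78
tool_pos: [0.4629, -0.1212, 0.0436]
tool_rot: [179.9, 0.2, 168.7]
force: [-0.6, 0.5, -0.3]
grip_width: 0.0154
```

```bash
cat >> h.py <<'E'
O=np.array([.5718,-.1425]); Y=np.radians(-11.2); U=np.array([np.cos(Y),np.sin(Y)]); V=np.array([-U[1],U[0]])
def cl(x,z,y=0):
    o=env.get_obs(); q=o['tool_pos'][:2]-O; print('TCP in clamp x,y,z mm',(q@U*1e3).round(1),(q@V*1e3).round(1),(o['tool_pos'][2]*1e3).round(1),'Fclamp',(o['force'][:2]@U).round(1),(o['force'][:2]@V).round(1),o['force'][2].round(1))
    p=O+x*U+y*V; delta([p[0],p[1],z],168.8)
E
python3 -c "
from h import *
cl(-.1,.0405)"
```

```text
TCP in clamp x,y,z mm -110.9 -0.3 43.6 Fclamp -0.7 0.4 -0.3
t 8.78 pos [ 0.4629 -0.1212  0.0436] rot [179.85   0.21 168.75] F [-0.6  0.5 -0.3] T [-0.03  0.03 -0.  ] w 0.0154
shift cm [-1.09  0.03  0.31] turn [ 0.15  0.21 -0.05]
```

Emit:
servo_tool:
  plan:
    - [0, [-0.2, 0, 0.2], [0.1, 0.2, 0]]
    - [0, [-0.4, 0, 0.1], [0, 0, 0]]
    - [0, [-0.4, 0, 0], [0, 0, 0]]
    - [0, [-0.4, 0, 0], [0, 0, 0]]
    - [0, [-0.4, 0, 0], [0, 0, 0]]
    - [0, [-0.2, 0, 0], [0, 0, 0]]
    - [0, [0, 0, 0], [0, 0, 0]]

```text
time_s: 9.37
tool_pos: [0.4861, -0.1255, 0.0408]
tool_rot: [180.0, 0.1, 168.8]
force: [0.8, 0.1, -0.1]
grip_width: 0.0158
```

```bash
python3 -c "
from h import *
cl(-.08,.0405)"
```

```text
TCP in clamp x,y,z mm -87.4 -0.0 40.8 Fclamp 0.8 0.3 -0.1
t 9.37 pos [ 0.4861 -0.1255  0.0408] rot [1.7997e+02 1.0000e-01 1.6879e+02] F [ 0.8  0.1 -0.1] T [-0.01  0.01 -0.02] w 0.0158
shift cm [-0.74  0.    0.03] turn [ 0.03  0.1  -0.01]
```

Emit:
servo_tool:
  plan:
    - [0, [-0.2, 0, 0], [0, 0.1, 0]]
    - [0, [-0.3, 0, 0], [0, 0, 0]]
    - [0, [-0.3, 0, 0], [0, 0, 0]]
    - [0, [-0.3, 0, 0], [0, 0, 0]]
    - [0, [-0.2, 0, 0], [0, 0, 0]]
    - [0, [-0.2, 0, 0], [0, 0, 0]]
    - [0, [0, 0, 0], [0, 0, 0]]

```text
time_s: 9.95
tool_pos: [0.5024, -0.1288, 0.0409]
tool_rot: [180.0, -0.0, 168.8]
force: [0.4, 0.3, -1.1]
grip_width: 0.0157
```

```bash
python3 -c "
from h import *
cl(-.061,.0400)"
```

```text
TCP in clamp x,y,z mm -70.7 -0.0 40.9 Fclamp 0.3 0.3 -1.1
t 9.95 pos [ 0.5024 -0.1288  0.0409] rot [ 1.7997e+02 -1.0000e-02  1.6879e+02] F [ 0.4  0.3 -1.1] T [-0.01  0.01  0.02] w 0.0157
shift cm [-0.97  0.    0.09] turn [ 0.03 -0.01 -0.01]
```

Emit:
servo_tool:
  plan:
    - [0, [-0.2, 0, 0.05], [0, 0, 0]]
    - [0, [-0.2, 0, 0], [0, 0, 0]]
    - [0, [-0.2, 0, 0], [0, 0, 0]]
    - [0, [-0.1, 0, 0], [0, 0, 0]]
    - [0, [0, 0, 0], [0, 0, 0]]

```text
time_s: 10.37
tool_pos: [0.5098, -0.1302, 0.0402]
tool_rot: [180.0, -0.0, 168.8]
force: [-0.5, 0.7, -0.7]
grip_width: 0.0154
```

```bash
python3 -c "
from h import *
cl(-.061,.0400)"
```

```text
TCP in clamp x,y,z mm -63.2 0.0 40.2 Fclamp -0.6 0.6 -0.7
t 10.37 pos [ 0.5098 -0.1302  0.0402] rot [ 1.7997e+02 -3.0000e-02  1.6879e+02] F [-0.5  0.7 -0.7] T [-0.01  0.05  0.04] w 0.0154
shift cm [-0.22 -0.    0.02] turn [ 0.03 -0.03 -0.01]
```

Emit:
servo_tool:
  plan:
    - [0, [-0.1, 0, 0], [0, 0, 0]]
    - [0, [-0.05, 0, 0], [0, 0, 0]]

```text
time_s: 10.53
tool_pos: [0.5113, -0.1305, 0.0402]
tool_rot: [180.0, -0.0, 168.8]
force: [-0.7, -0.2, 0.1]
grip_width: 0.0157
```

Emit:
servo_tool:
  plan:
    - [0, [-0.1, 0, 0], [0, 0, 0]]

```text
time_s: 10.62
tool_pos: [0.5122, -0.1307, 0.0401]
tool_rot: [180.0, -0.1, 168.8]
force: [-0.4, -0.2, -0.9]
grip_width: 0.0158
```

Emit:
servo_tool:
  plan:
    - [0, [-0.1, 0, 0], [0, 0, 0]]

```text
time_s: 10.7
tool_pos: [0.5126, -0.1308, 0.04]
tool_rot: [180.0, -0.1, 168.8]
force: [-2.2, 0.4, 1.1]
grip_width: 0.0155
```

Emit:
servo_tool:
  plan:
    - [0, [-0.1, 0, 0], [0, 0, 0]]

```text
time_s: 10.78
tool_pos: [0.5126, -0.1308, 0.0396]
tool_rot: [180.0, -0.3, 168.8]
force: [-3.5, -0.8, 1.0]
grip_width: 0.0155
```

Emit:
servo_tool:
  plan:
    - [0, [-0.1, 0, 0], [0, 0, 0]]

```text
time_s: 10.87
tool_pos: [0.5126, -0.1308, 0.0394]
tool_rot: [179.9, -0.4, 168.8]
force: [-3.0, 0.5, 1.8]
grip_width: 0.0159
```

Emit:
servo_tool:
  plan:
    - [0, [-0.2, 0, -0.02], [0, -0.4, 0]]

```text
time_s: 10.95
tool_pos: [0.5126, -0.1309, 0.0389]
tool_rot: [179.9, -0.3, 168.8]
force: [-6.4, 1.2, 2.6]
grip_width: 0.0155
```

Emit:
servo_tool:
  plan:
    - [0, [-0.3, 0, -0.02], [0, -0.4, 0]]

```text
time_s: 11.03
tool_pos: [0.5127, -0.1309, 0.0382]
tool_rot: [179.9, -0.2, 168.8]
force: [-8.5, 1.8, 5.3]
grip_width: 0.0153
```

```bash
python3 -c "
from h import *
cl(-.061,.0395)"
```

```text
TCP in clamp x,y,z mm -60.2 -0.1 38.2 Fclamp -8.7 0.2 5.3
t 11.03 pos [ 0.5127 -0.1309  0.0382] rot [179.92  -0.22 168.78] F [-8.5  1.8  5.3] T [0.42 1.9  0.04] w 0.0153
shift cm [ 0.08  0.01 -0.13] turn [ 0.08 -0.22 -0.02]
```

Emit:
servo_tool:
  plan:
    - [0, [-0.05, 0, -0.08], [0, 0, 0]]
    - [0, [-0.05, 0, -0.04], [0, 0, 0]]

```text
time_s: 11.2
tool_pos: [0.5126, -0.131, 0.0389]
tool_rot: [179.9, -0.3, 168.8]
force: [-1.6, 0.1, -0.0]
grip_width: 0.0156
```

```bash
python3 -c "
from h import *
cl(-.061,.0395)"
```

```text
TCP in clamp x,y,z mm -60.3 -0.2 38.9 Fclamp -1.6 -0.2 -0.0
t 11.2 pos [ 0.5126 -0.131   0.0389] rot [179.91  -0.33 168.77] F [-1.6  0.1 -0. ] T [0.1  0.54 0.  ] w 0.0156
shift cm [ 0.07  0.02 -0.06] turn [ 0.09 -0.33 -0.03]
```

Emit:
servo_tool:
  plan:
    - [0.3, [0, 0, 0], [0, 0, 0]]
    - [0.3, [0, 0, 0], [0, 0, 0]]
    - [0.3, [0, 0, 0], [0, 0, 0]]
    - [0.3, [0, 0, 0], [0, 0, 0]]
    - [0.3, [0, 0, -0.5], [0, 0, 0]]
    - [0.3, [0, 0, -1], [0, 0, 0]]
    - [0.3, [0, 0, -2], [0, 0, 0]]
    - [0.3, [0, 0, -3], [0, 0, 0]]
    - [0.3, [0, 0, -3], [0, 0, 0]]
    - [0.5, [0, 0, -2.5], [0, 0, 0]]
    - [0.5, [0, 0, -1], [0, 0, 0]]
    - [0.5, [0, 0, 0], [0, 0, 0]]

```text
time_s: 12.2
tool_pos: [0.5165, -0.1327, 0.1804]
tool_rot: [180.0, 0.3, 168.7]
force: [1.4, 0.3, -1.1]
grip_width: 0.0384
```

```bash
python3 -c "
from h import *
w=cam('wrist'); import pickle;pickle.dump(w,open('w5.pkl','wb'))
cl(0,.16)
save('j',w[0],(100,60,400,300),2.4)
"
```

```text
TCP in clamp x,y,z mm -56.4 -1.1 179.5 Fclamp 0.5 -0.2 -0.0
t 12.25 pos [ 0.5162 -0.1326  0.1795] rot [179.98   0.24 168.68] F [ 0.4 -0.3 -0. ] T [ 0.03 -0.07  0.02] w 0.0405
shift cm [-5.63  0.12  1.97] turn [ 0.02  0.24 -0.12]
```

View pics/j.png

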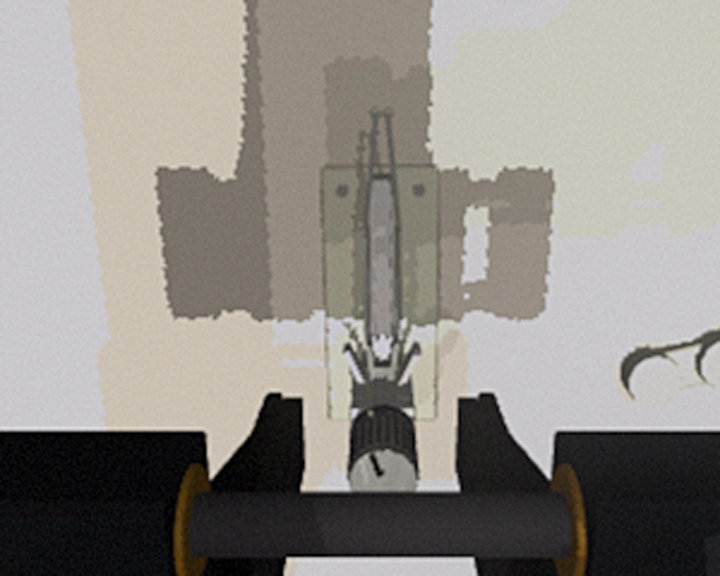

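The tweezer lies along the bed with its block in the jaw and its tips free at (381,112). The thimble top is near (383,470). I'll check the tip and thimble coordinates.

```bash
python3 -c "
from h import *
import pickle
im,K,M=pickle.load(open('w5.pkl','rb'))
C=lambda u,v,z:(lambda q:(np.round([q@U*1e3,q@V*1e3],1)))(plane(K,M,(u/2.4+100,v/2.4+60),z)[:2]-O)
print('tip',C(381,107,.045),C(381,112,.045),C(381,117,.045),'bed end',C(381,176,.035),'plate',C(321,166,.008),C(437,166,.008),C(329,418,.008),C(437,418,.008))
print('thimble rim L/R',C(349,470,.109),C(416,470,.109),'far',C(384,448,.109))
print('line',C(371,453,.109),C(381,474,.109))
"
```

```text
tip [-131.4   -0.4] [-129.4   -0.4] [-127.5   -0.4] bed end [-102.9   -0.4] plate [-104.5  -28.1] [-104.4   25.6] [ 23.5 -27.5] [23.7 28.3]
thimble rim L/R [ -3.9 -12.7] [-3.8 12. ] far [-12.9   0.2]
line [-10.8  -4.5] [-2.1 -0.9]
```

```bash
python3 -c "
from h import *
print(env.get_obs()['qpos'].round(1)); cl(0,.15)"
```

```text
[-18.9   5.5  32.6 104.4  -3.2  70.7  93.2]
TCP in clamp x,y,z mm -56.4 -1.1 179.5 Fclamp 0.5 -0.2 -0.0
t 12.25 pos [ 0.5162 -0.1326  0.1795] rot [179.98   0.24 168.68] F [ 0.4 -0.3 -0. ] T [ 0.03 -0.07  0.02] w 0.0405
shift cm [-5.63  0.12  2.97] turn [ 0.02  0.24 -0.12]
```

Emit:
servo_tool:
  plan:
    - [0.6, [-0.8, 0, 0], [0, 0.2, 0]]
    - [0.6, [-1.2, 0, 0], [0, 0, 0]]
    - [0.6, [-1.2, 0, 0], [0, 0, 0]]
    - [0.6, [-1.2, 0, 0], [0, 0, 0]]
    - [0.6, [-0.8, 0, 0], [0, 0, 0]]
    - [0.6, [-0.3, 0, 0], [0, 0, 0]]
    - [0.6, [0, 0, 0], [0, 0, 0]]
    - [0.6, [0, 0, 0], [0, 0, 0]]

```text
time_s: 12.92
tool_pos: [0.5689, -0.1429, 0.1675]
tool_rot: [-179.9, -1.0, 168.7]
force: [-0.1, -0.3, -0.7]
grip_width: 0.0523
```

```bash
python3 -c "
from h import *
cl(0,.125)"
```

```text
TCP in clamp x,y,z mm -2.7 -1.0 167.5 Fclamp -0.1 -0.3 -0.7
t 12.92 pos [ 0.5689 -0.1429  0.1675] rot [-179.88   -0.97  168.7 ] F [-0.1 -0.3 -0.7] T [ 0.03 -0.   -0.02] w 0.0523
shift cm [-0.35  0.11  4.24] turn [-0.12 -0.97 -0.1 ]
```

Emit:
servo_tool:
  plan:
    - [0.6, [-0.2, 0.1, 0.5], [-0.1, -1, -0.1]]
    - [0.6, [-0.1, 0, 1], [0, 0, 0]]
    - [0.6, [0, 0, 1], [0, 0, 0]]
    - [0.6, [0, 0, 1], [0, 0, 0]]
    - [0.6, [0, 0, 0.5], [0, 0, 0]]
    - [0.6, [0, 0, 0], [0, 0, 0]]
    - [0.6, [0, 0, 0], [0, 0, 0]]

```text
time_s: 13.5
tool_pos: [0.5687, -0.1421, 0.1216]
tool_rot: [180.0, -0.3, 168.8]
force: [0.7, 0.2, -0.1]
grip_width: 0.0522
```

```bash
python3 -c "
from h import *
cl(0,.087)"
```

```text
TCP in clamp x,y,z mm -3.1 -0.2 121.6 Fclamp 0.6 0.3 -0.1
t 13.5 pos [ 0.5687 -0.1421  0.1216] rot [179.99  -0.29 168.77] F [ 0.7  0.2 -0.1] T [-0.03  0.03 -0.02] w 0.0522
shift cm [-0.33  0.02  3.46] turn [ 0.01 -0.29 -0.03]
```

Emit:
servo_tool:
  plan:
    - [0.6, [-0.2, 0, 0.5], [0, -0.3, 0]]
    - [0.6, [-0.15, 0, 0.8], [0, 0, 0]]
    - [0.6, [0, 0, 0.8], [0, 0, 0]]
    - [0.6, [0, 0, 0.8], [0, 0, 0]]
    - [0.6, [0, 0, 0.3], [0, 0, 0]]
    - [0.6, [0, 0, 0], [0, 0, 0]]
    - [0.6, [0, 0, 0], [0, 0, 0]]

```text
time_s: 14.08
tool_pos: [0.573, -0.1429, 0.0865]
tool_rot: [180.0, 0.1, 168.8]
force: [-0.8, 0.1, -0.1]
grip_width: 0.0519
```

```bash
python3 -c "
from h import *
cl(0,.087)"
```

```text
TCP in clamp x,y,z mm 1.2 -0.2 86.5 Fclamp -0.8 -0.1 -0.1
t 14.08 pos [ 0.573  -0.1429  0.0865] rot [1.7999e+02 8.0000e-02 1.6877e+02] F [-0.8  0.1 -0.1] T [0.06 0.05 0.  ] w 0.0519
shift cm [ 0.12  0.02 -0.05] turn [ 0.01  0.08 -0.03]
```

Emit:
servo_tool:
  plan:
    - [0.6, [0.12, 0.02, 0], [0, 0.1, 0]]
    - [0.6, [0, 0, 0], [0, 0, 0]]
    - [0, [0, 0, 0], [0, 0, 0]]
    - [0, [0, 0, 0], [0, 0, 0]]
    - [0, [0, 0, 0], [0, 0, 0]]
    - [0, [0, 0, 0], [0, 0, 0]]
    - [0, [0, 0, 0], [0, 0, 0]]
    - [0, [0, 0, 0], [0, 0, 0]]
    - [0, [0, 0, 0], [0, 0, 0]]
  force: 55

```text
time_s: 14.83
tool_pos: [0.5727, -0.1427, 0.088]
tool_rot: [180.0, 0.1, 168.8]
force: [0.9, 0.5, 0.5]
grip_width: 0.0242
```

```bash
python3 -c "
from h import *
cl(0,.087)"
```

```text
TCP in clamp x,y,z mm 0.9 -0.0 88.0 Fclamp 0.8 0.6 0.5
t 14.83 pos [ 0.5727 -0.1427  0.088 ] rot [1.7997e+02 1.2000e-01 1.6877e+02] F [0.9 0.5 0.5] T [ 0.04 -0.05  0.03] w 0.0242
shift cm [0.09 0.   0.1 ] turn [ 0.03  0.12 -0.03]
```

Emit:
servo_tool:
  plan:
    - [0, [0, 0, 0], [0, 0, 5]]
    - [0, [0, 0, 0], [0, 0, 6]]
    - [0, [0, 0, 0], [0, 0, 6]]
    - [0, [0, 0, 0], [0, 0, 6]]

```text
time_s: 15.17
tool_pos: [0.5725, -0.1432, 0.088]
tool_rot: [180.0, 0.1, 145.0]
force: [-1.0, -0.1, -0.9]
grip_width: 0.0249
```

```bash
cat >> h.py <<'E'
def tq():
    o=env.get_obs(); q=o['tool_pos'][:2]-O
    print('t',round(o['time_s'],2),'clamp',(q@U*1e3).round(1),(q@V*1e3).round(1),'z',(o['tool_pos'][2]*1e3).round(1),'rot',np.round(o['tool_rot'],1),'F',o['force'].round(1),'T',o['wrist_torque'].round(3),'w',round(o['grip_width'],4),'q7',o['qpos'][6].round(1),'eff7',o['effort'][6].round(3))
E
python3 -c "
from h import *
tq()"
```

```text
t 15.17 clamp 0.8 -0.6 z 88.0 rot [1.80e+02 1.00e-01 1.45e+02] F [-1.  -0.1 -0.9] T [-0.101  0.045  0.08 ] w 0.0249 q7 76.5 eff7 1.183
```

Emit:
servo_tool:
  plan:
    - [0, [0, 0, 0], [0, 0, 6]]
    - [0, [0, 0, 0], [0, 0, 6]]
    - [0, [0, 0, 0], [0, 0, 6]]

```text
time_s: 15.42
tool_pos: [0.5722, -0.1436, 0.088]
tool_rot: [180.0, 0.1, 126.1]
force: [-1.0, 0.0, 0.8]
grip_width: 0.0246
```

```bash
python3 -c "
from h import *
tq()"
```

```text
t 15.42 clamp 0.6 -1.0 z 88.0 rot [1.800e+02 1.000e-01 1.261e+02] F [-1.   0.   0.8] T [-0.087  0.068  0.118] w 0.0246 q7 58.7 eff7 1.165
```

Emit:
servo_tool:
  plan:
    - [0, [0, 0, 0], [0, 0, 6]]
    - [0, [0, 0, 0], [0, 0, 6]]

```text
time_s: 15.58
tool_pos: [0.5719, -0.1437, 0.088]
tool_rot: [180.0, 0.1, 113.5]
force: [-0.5, 0.1, -1.0]
grip_width: 0.0246
```

```bash
python3 -c "
from h import *
tq()"
```

```text
t 15.58 clamp 0.4 -1.2 z 88.0 rot [1.800e+02 1.000e-01 1.135e+02] F [-0.5  0.1 -1. ] T [-0.112  0.077  0.124] w 0.0246 q7 47.0 eff7 1.156
```

Emit:
servo_tool:
  plan:
    - [0, [0, 0, 0], [0, 0, 6]]
    - [0, [0, 0, 0], [0, 0, 6]]

```text
time_s: 15.75
tool_pos: [0.5716, -0.1439, 0.088]
tool_rot: [-180.0, 0.1, 100.9]
force: [-0.5, 0.2, -0.2]
grip_width: 0.0249
```

```bash
python3 -c "
from h import *
tq()"
```

```text
t 15.75 clamp 0.1 -1.4 z 88.0 rot [-1.800e+02  1.000e-01  1.009e+02] F [-0.5  0.2 -0.2] T [-0.127  0.146  0.208] w 0.0249 q7 35.3 eff7 1.033
```

Emit:
servo_tool:
  plan:
    - [0, [0, 0, 0], [0, 0, 6]]
    - [0, [0, 0, 0], [0, 0, 6]]

```text
time_s: 15.92
tool_pos: [0.5713, -0.1439, 0.088]
tool_rot: [-180.0, 0.1, 88.4]
force: [0.4, -0.2, 0.1]
grip_width: 0.0247
```

```bash
python3 -c "
from h import *
tq()"
```

```text
t 15.92 clamp -0.2 -1.5 z 88.0 rot [-1.80e+02  1.00e-01  8.84e+01] F [ 0.4 -0.2  0.1] T [-0.156  0.165  0.395] w 0.0247 q7 23.7 eff7 0.901
```

Emit:
servo_tool:
  plan:
    - [0, [0, 0, 0], [0, 0, 6]]

```text
time_s: 16.0
tool_pos: [0.5712, -0.1439, 0.088]
tool_rot: [-180.0, 0.2, 82.2]
force: [-0.0, 0.1, -0.9]
grip_width: 0.0248
```

```bash
python3 -c "
from h import *
tq()"
```

```text
t 16.0 clamp -0.3 -1.5 z 88.0 rot [-180.     0.2   82.2] F [-0.   0.1 -0.9] T [-0.161  0.123  0.403] w 0.0248 q7 17.9 eff7 0.897
```

Emit:
servo_tool:
  plan:
    - [0, [0, 0, 0], [0, 0, 6]]

```text
time_s: 16.08
tool_pos: [0.571, -0.1439, 0.088]
tool_rot: [-180.0, 0.2, 76.0]
force: [-1.0, -0.0, -1.3]
grip_width: 0.025
```

```bash
python3 -c "
from h import *
tq()
d={n:cam(n) for n in ('scene','wrist')}
import pickle;pickle.dump(d,open('w6.pkl','wb'))
tq()
a=cv2.resize(d['scene'][0][150:205,240:300],(600,550),interpolation=cv2.INTER_CUBIC)
save('k',a)"
```

```text
t 16.08 clamp -0.5 -1.5 z 88.0 rot [-180.     0.2   76. ] F [-1.  -0.  -1.3] T [-0.184  0.121  0.387] w 0.025 q7 12.2 eff7 0.894
t 16.18 clamp -0.5 -1.5 z 88.0 rot [-180.     0.2   76.2] F [-1.1  0.5  0.6] T [-0.117  0.251  0.044] w 0.0249 q7 12.4 eff7 -0.923
```

View pics/k.png

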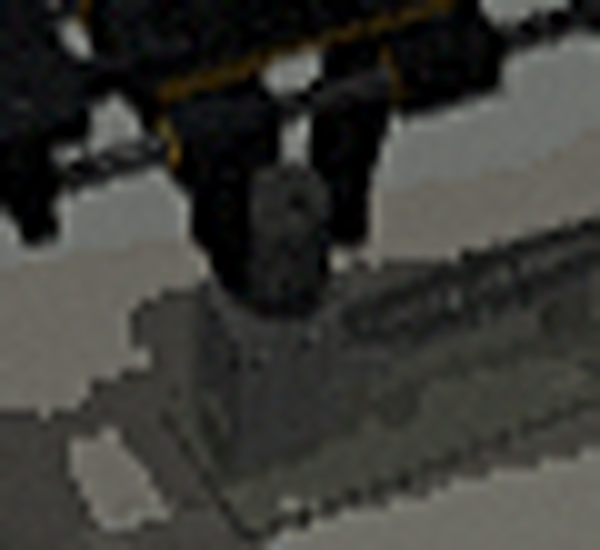

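The picture shows the fingers holding the thimble but is too dark to read the collar mark. Torque read 0.395, 0.403 and 0.387 N m over 12° of turning, with joint 7's effort flat at about 0.90. That is a steady slip, so I'll let go.

Emit:
servo_tool:
  plan:
    - [0.6, [0, 0, 0], [0, 0, 0]]
    - [0.6, [0, 0, 0], [0, 0, 0]]
    - [0.6, [0, 0, 0], [0, 0, 0]]
    - [0.6, [0, 0, 0], [0, 0, 0]]
    - [0.6, [0, 0, 0], [0, 0, 0]]
    - [0.6, [0, 0, -1], [0, 0, 0]]
    - [0.6, [0, 0, -2], [0, 0, 0]]
    - [0.6, [0, 0, -3], [0, 0, 0]]
    - [0.6, [0, 0, -3], [0, 0, 0]]
    - [0.6, [0, 0, -3], [0, 0, 0]]
    - [0.6, [2, 0, -1], [0, 0, 0]]
    - [0.6, [2.5, 0, 0], [0, 0, 0]]
    - [0.6, [2.5, 0, 0], [0, 0, 0]]
    - [0.6, [2, 0, 0], [0, 0, 0]]
    - [0.6, [0, 0, 0], [0, 0, 0]]

```text
time_s: 17.43
tool_pos: [0.5928, -0.057, 0.2321]
tool_rot: [179.7, -0.0, 76.4]
force: [0.7, 0.2, -0.2]
grip_width: 0.0524
```

```bash
python3 -c "
from h import *
tq()
d={n:cam(n) for n in ('scene','wrist','top')}
import pickle;pickle.dump(d,open('w7.pkl','wb'))
_,K,M=d['wrist']; p=np.array([O[0],O[1],.09]); u=proj(K,M,p); print(u, proj(*d['scene'][1:],p),proj(*d['top'][1:],p))
w=d['wrist'][0]; x,y=int(u[0]),int(u[1]); x0=max(0,x-75);y0=max(0,y-70)
a=cv2.resize(w[y0:y0+140,x0:x0+110],(440,560),interpolation=cv2.INTER_CUBIC); print('origin wrist crop',x0,y0,a.shape)
b=cv2.resize(d['scene'][0][155:205,245:275],(336,560),interpolation=cv2.INTER_CUBIC); b=cv2.convertScaleAbs(b,alpha=1.8)
save('l',np.hstack([a,b]))"
```

```text
t 17.43 clamp 4.0 87.9 z 232.1 rot [179.7  -0.   76.4] F [ 0.7  0.2 -0.2] T [ 0.011  0.08  -0.002] w 0.0524 q7 -1.3 eff7 -0.291
[256.37643226 251.24353659] [267.8898867  173.23560594] [268.86701548 206.54163705]
origin wrist crop 181 181 (560, 440, 3)
```

View pics/l.png

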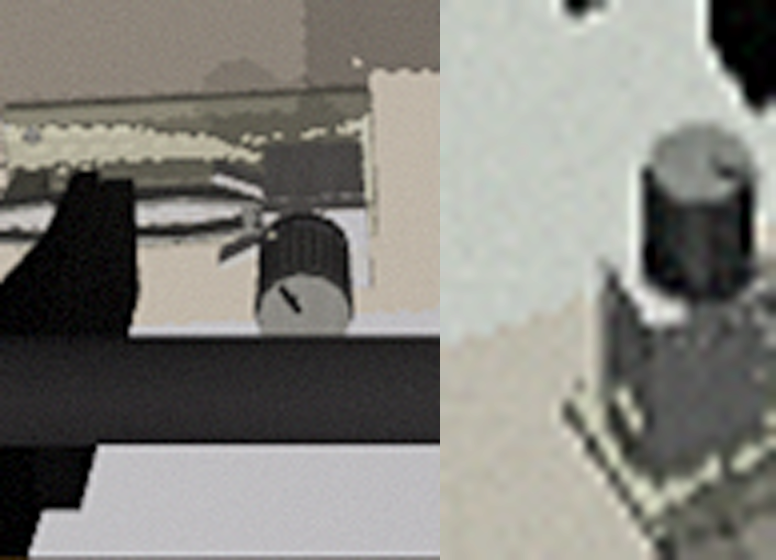

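The wrist crop (left half) shows the tweezer in the jaw and the thimble line running from (279,288) to about (297,310). I've used all 12 views, so I'll compute the line's angle and the tweezer's position numerically.

```bash
python3 -c "
from h import *
import pickle
d=pickle.load(open('w7.pkl','rb')); im,K,M=d['wrist']
C=lambda u,v,z:(lambda q:np.array([q@U,q@V])*1e3)(plane(K,M,(u,v),z)[:2]-O)
a=C(181+279/4,181+288/4,.109); b=C(181+299/4,181+311/4,.109); e=a-b; print(a,b,'line angle',np.degrees(np.arctan2(e[1],e[0])), 'about axis',np.degrees(np.arctan2(a[1],a[0])))
# top+scene: dark tweezer tips, compare with w3 empty clamp
o=d['top'][0].astype(int); print('scene diff bystanders:')
d0=pickle.load(open('d0.pkl','rb'))
for n in('top','scene'):
    df=cv2.GaussianBlur(cv2.absdiff(d[n][0],d0[n][0]),(3,3),0).max(2)
    for k,p in dict(small=(.615,.26,.005),case=(.593,.012,.008)).items():
        u=proj(*d[n][1:],np.array(p)).astype(int); print(n,k,u,df[u[1]-15:u[1]+15,u[0]-20:u[0]+20].max())
# tips in wrist image: print dark columns
for v in range(224,244,2): pass
q=[proj(K,M,np.append(O+x/1e3*U,.045)).round(1).tolist() for x in (-130,-100,-60)]; print('tip expected px',q)
"
```

```text
[-5.68518808  8.55102496] [-0.63002468  1.30982   ] line angle 124.91930934156173 about axis 123.61812849476759
scene diff bystanders:
top small [131 194] 21
top case [215 202] 122
scene small [359 305] 14
scene case [296 230] 31
tip expected px [[156.3, 238.6], [179.3, 237.6], [210.1, 236.3]]
```

```bash
python3 -c "
from h import *
import pickle
d=pickle.load(open('w7.pkl','rb'))
for n in ('wrist','scene'):
    im,K,M=d[n]; g=cv2.cvtColor(im,cv2.COLOR_BGR2GRAY).astype(np.float32); print(n,'cam az',(lambda q:np.degrees(np.arctan2(q@V,q@U)))(np.linalg.inv(M)[:2,3]-O))
    for z in (.0725,.0735,.075,.0765,.0775):
        r=[]
        for az in range(0,200,8):
            a=np.radians(az); p=O+.014*(np.cos(a)*U+np.sin(a)*V); u=proj(K,M,np.append(p,z)); r.append(int(cv2.remap(g,np.float32([[u[0]]]),np.float32([[u[1]]]),cv2.INTER_LINEAR)[0,0]))
        print(z,r)
"
```

```text
wrist cam az 87.35861763262253
0.0725 [136, 131, 109, 113, 88, 106, 99, 124, 98, 94, 52, 57, 52, 65, 59, 93, 103, 93, 67, 52, 42, 138, 156, 137, 102]
0.0735 [130, 134, 100, 102, 60, 77, 78, 85, 81, 72, 44, 49, 43, 52, 52, 68, 76, 80, 63, 40, 65, 151, 156, 129, 109]
0.075 [126, 135, 97, 84, 25, 34, 45, 22, 59, 36, 33, 37, 32, 30, 39, 32, 44, 67, 57, 37, 105, 155, 156, 130, 118]
0.0765 [124, 130, 95, 60, 39, 28, 37, 30, 37, 30, 26, 25, 27, 27, 25, 22, 53, 83, 49, 40, 123, 156, 149, 139, 129]
0.0775 [128, 125, 96, 48, 45, 28, 37, 34, 38, 37, 37, 34, 37, 27, 31, 18, 59, 91, 43, 53, 136, 156, 143, 145, 135]
scene cam az 62.00190023282273
0.0725 [27, 32, 29, 35, 35, 40, 33, 22, 27, 25, 21, 17, 26, 28, 32, 32, 34, 44, 55, 65, 71, 65, 46, 8, 8]
0.0735 [18, 24, 23, 22, 26, 30, 26, 17, 21, 20, 17, 18, 24, 23, 28, 27, 32, 47, 59, 69, 74, 68, 47, 12, 7]
0.075 [15, 13, 17, 14, 9, 17, 20, 19, 23, 18, 16, 20, 20, 18, 21, 20, 37, 52, 64, 77, 81, 75, 47, 12, 7]
0.0765 [11, 11, 9, 15, 9, 4, 15, 21, 25, 17, 14, 22, 18, 15, 16, 25, 43, 57, 70, 84, 91, 76, 51, 13, 8]
0.0775 [9, 10, 8, 15, 12, 7, 14, 22, 26, 16, 14, 22, 16, 13, 18, 28, 45, 58, 76, 89, 93, 80, 52, 17, 7]
```

```bash
python3 -c "
from h import *
import pickle
S=lambda g,u:float(cv2.remap(g,np.float32([[u[0]]]),np.float32([[u[1]]]),cv2.INTER_LINEAR)[0,0])
P=lambda a,r:O+r*(np.cos(a)*U+np.sin(a)*V)
im,K,M=pickle.load(open('w7.pkl','rb'))['wrist']; g=cv2.cvtColor(im,cv2.COLOR_BGR2GRAY).astype(np.float32)
az=np.arange(90,165,3)
print('az    ',az.tolist())
print('collar',[int(np.mean([S(g,proj(K,M,np.append(P(np.radians(a),.014),z))) for z in (.0745,.076,.0775)])) for a in az])
print('line  ',[int(np.mean([S(g,proj(K,M,np.append(P(np.radians(a),r),.109))) for r in (.005,.007,.009)])) for a in az])
im,K,M=pickle.load(open('w5.pkl','rb')); g=cv2.cvtColor(im,cv2.COLOR_BGR2GRAY).astype(np.float32); az=np.arange(180,231,3)
print('before: az',az.tolist())
print('collar',[int(np.mean([S(g,proj(K,M,np.append(P(np.radians(a),.014),z))) for z in (.0745,.076,.0775)])) for a in az])
print('line  ',[int(np.mean([S(g,proj(K,M,np.append(P(np.radians(a),r),.109))) for r in (.005,.007,.009)])) for a in az])
# tweezer tips now: profile along clamp x over blades' row
im,K,M=cam('wrist'); g=cv2.cvtColor(im,cv2.COLOR_BGR2GRAY).astype(np.float32)
for y in (-.004,0,.004): print('tips y',y,[(x,int(S(g,proj(K,M,np.append(O+x/1e3*U+y*V,.043))))) for x in range(-138,-117,2)])
"
```

```text
az     [90, 93, 96, 99, 102, 105, 108, 111, 114, 117, 120, 123, 126, 129, 132, 135, 138, 141, 144, 147, 150, 153, 156, 159, 162]
collar [34, 35, 33, 29, 31, 31, 32, 34, 35, 36, 27, 37, 43, 60, 80, 82, 67, 56, 51, 41, 36, 47, 69, 104, 134]
line   [141, 140, 135, 130, 124, 116, 101, 86, 63, 39, 26, 34, 50, 72, 92, 112, 124, 130, 134, 135, 137, 137, 137, 137, 137]
before: az [180, 183, 186, 189, 192, 195, 198, 201, 204, 207, 210, 213, 216, 219, 222, 225, 228]
collar [35, 36, 37, 36, 35, 36, 53, 76, 91, 86, 60, 37, 34, 34, 31, 32, 28]
line   [146, 146, 146, 143, 134, 119, 93, 61, 37, 22, 34, 64, 89, 108, 120, 131, 139]
tips y -0.004 [(-138, 165), (-136, 168), (-134, 176), (-132, 183), (-130, 168), (-128, 156), (-126, 165), (-124, 166), (-122, 142), (-120, 124), (-118, 117)]
tips y 0 [(-138, 185), (-136, 184), (-134, 186), (-132, 184), (-130, 147), (-128, 88), (-126, 57), (-124, 61), (-122, 86), (-120, 102), (-118, 109)]
tips y 0.004 [(-138, 184), (-136, 186), (-134, 184), (-132, 189), (-130, 158), (-128, 97), (-126, 58), (-124, 56), (-122, 65), (-120, 72), (-118, 92)]
```

The marks were in line before turning (collar 205°, thimble line 207°). Now the collar reads 134° and the line 120°, so the thimble has slipped about 14°, under the 45° limit. The tips end near x = -130 mm, where they should be with the blunt end home.

```bash
python3 -c "
from h import *
tq(); print(env.sign_off())"
```

```text
t 17.63 clamp 3.6 80.5 z 231.6 rot [179.7   0.2  75.9] F [-0.   0.4  1.1] T [-0.127  0.041  0.023] w 0.052 q7 -1.2 eff7 0.0
the job is handed in; nothing more can be done
None
```

The tweezer is in the clamp with its blunt end against the stop, the jaw is tightened, and I handed the job in at 17.6 s of the 72 s allowed.

- **Tweezer:** I used the larger one (about 141 mm; the look-alike measured about 98 mm). I slid it in just over the bed and pressed the stop with about 9 N. The bed pushed back with about 5 N at that moment, so I eased off before letting go. After tightening, the tips ended near clamp x = -130 mm, the expected spot with the blunt end home.
- **Thimble:** I turned it clockwise about 93° in one grasp. Torque rose from about 0.12 N m and held at 0.39–0.40 N m over the last 12°, slightly above the stated 0.35 N m. The collar and thimble marks were in line before (205° and 207°) and apart afterwards (134° and 120°). So it slipped about 14°, within the 45° limit, and the screw relaxed by roughly 0.1 rad on release.
- **Hand-in:** the open gripper was clear of everything, with the fingertips at 0.23 m height.
- **Less certain checks:**
  - **Bystanders:** the smaller tweezer looked nearly unchanged in the before-and-after pictures. The lens case patch did change in the top view, probably because the arm was in the way, though the gripper never went low near it. I did not re-measure the others.
  - **Collar mark:** I read it from pixel brightness, because the one enlarged picture of it was too dark.

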